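Sweet from the twin dispenser

ROBOT

A 6-joint arm with a two-finger parallel gripper is mounted at the origin on a cart in front of the work surface, level with it; the furniture and walls round the work are solid. World frame = base frame: x ahead of the robot, y to its left, z up, the work surface at z = 0. Lengths are in m, angles in rad, forces in N, time in s.
With the tool pointing down it reaches from about 0.375 to 0.975 m from the base axis. Payload 3.8 kg.
Tool frame: the origin (TCP) lies midway between the tips of the shut fingers; the grasp point (between the pads) lies robot.hold_point_z behind it (robot.hold_point_z is the distance from the TCP to the grasp point, in m); z points along the fingers, y is the line along which they close (so a half turn about z gives the same grasp; the last joint's range is limited). The gripper opens to 85 mm and grips with 20 to 120 N. Pads are 22 mm wide; open, the fingers measure 114 mm over their backs; the gripper's body (76 mm by 85 mm) begins 54 mm behind the grasp point. The pads swing forward as they close: fully open they stand 13 mm farther back than shut.
Start: joints at [1.206, 0.264, 1.604, -0, 1.274, -0.037], TCP at [0.217, 0.639, 0.231] pointing down, gripper open.
Joint ranges: [-2.63, 2.63], [-0.94, 2.18], [0.31, 2.57], [-1.31, 4.45], [0, 2.66], [-2.55, 2.55]. Speed limits (rad/s): [2.57, 2.57, 3.14, 3.14, 3.14, 3.14].

INTERFACE

Orientations are given as a rotation vector (axis times angle).
In Python, from bench import robot, optics gives the robot as it stands.
- The arm moves only by the shell command python3 -m creep 'ROWS' [FORCE]. ROWS is JSON, a list of rows, each an object of numbers: "dx", "dy", "dz": the shift along the tool's x, y, z in units of 0.05 m (1.0 is 0.05 m); "wx", "wy", "wz": the turn, a rotation vector about the tool's x, y, z in units of 6 degrees (1.0 is 6 degrees); "claw": the gripper's target within -1 to 1 (fully open at 1, half-way at 0, shut at -1). A call has 1 to 8 rows; each row shifts and turns the commanded pose from where the row before left it, along the tool's axes as they then stand; what a row does not reach is not made up. A row lasts 1/10 s, in which the tool goes at most 50 mm and 8.59 degrees, less where a joint would pass 70% of its speed; a pose out of reach is approached as far as the arm can. A call with a number of a shift or a turn outside -1 to 1 is refused whole. A call with a gripper value outside its range is refused whole. The fingers move at their own pace and stop on an object; FORCE is the grip in N (left out, the last holds). Time passes only in rows, so rows that do not move let the fingers close. It gives the time, the measured TCP pose, the force, the opening and the grip force at its end, in the units of the state.
- robot.observe(): the state, without advancing time (a new reading comes with each control period).
- optics.grab_frame(name): name is "scene" or "side" or "wrist"; returns (picture, depth): 480x640x3 uint8, red, green, blue; 480x640 float32, m along the optical axis (not along the pixel's ray), 0 where there is no reading.
- optics.camera_model(name): a dict with "fx", "fy", "cx", "cy" (pixels), "R" (3x3) and "t" (3): a world point X has camera coordinates R X + t; the wrist camera has in their place "T_tool_cam" (4x4, takes a point from camera to tool coordinates, whose origin is the TCP and whose axes are the flange's). Camera axes: x right, y down, z forward; pixel columns grow to the right and rows downward; lengths in m; the calibration is good to about 2 mm. A picture is of the moment at which its call begins: read the wrist's pose just before it. camera_model takes no time and is no camera call.
- robot.sign_off(): hands the job in; it is judged then, once.
The state is a dict: "time": time; "joints": joint angles; "joint_vel": joint speeds; "joint_efforts": joint torques, N m; "ee_pos": TCP position; "orientation": TCP orientation; "contact_force": force on the tool from outside, world axes, zero at the start; "moment": the same for the moment, N m; "grip_width": finger opening in m; "gripper_force": force on a finger pad.
Only numpy, scipy, OpenCV 4.12 (cv2) and the standard library are available. Lean on these libraries where they do the work, as an engineer would, in place of code of your own. Each camera call takes 0.05 s, during which the arm holds its last target. There are 200 camera calls.

TASK

Push the low open tray sideways along the worktop until it stands centred in front of the twin sweet dispenser, under its two spouts. Then press down the rear plate of the rocking lever on the lane that holds the larger sweet, so that its wire gate lifts and the sweet rolls into the tray, and let the lever come back up to shut the gate. Only push and press with the fingers: pick nothing up, do not touch the sweets, keep the smaller sweet shut in its lane and leave the other things where they are.

Things in the scene. Friction and masses are not known exactly. Their poses are not given: they have to be found in the camera images.
- dispenser: Pedestal of the white twin sweet dispenser, fixed, 85 x 150 mm. Origin on the worktop, below the lever pivots, half-way between the two lanes. Its x axis points from the spouts (front, towards the robot) back to the levers' press plates; y is to the left. The pedestal begins at x = -15 mm. Nothing of it is higher than 120 mm at rest.
- spout_big (a point): Middle of the front lip (spout) of the lane that holds the LARGER sweet, 75 mm in front of the dispenser's origin, 42 mm above the worktop, at dispenser y = +32 or -32 mm (varies). The equal lane beside it, at the other sign, holds the smaller sweet. The lanes' underside is at least 36 mm high there (a 25 mm tray slides under), their side walls about 62 mm; each lane is 46 to 57 mm wide.
- tray: Low open wooden tray, loose, 0.25 to 0.46 kg, 130 mm along its x, 170 mm along its y, 25 mm high, walls and floor 4 mm. Origin: centre of its underside. It starts left of the dispenser, within 0.1 rad parallel to it, in dispenser axes at x -115 to -85, y 185 to 215 mm. Pushed along the dispenser's -y it slides under the spouts; centred means x about -100, y 0 mm.
- plate_big (a point): Centre of the top face of the black press plate at the rear of the lever of the lane with the LARGER sweet; plate 40 mm (along the dispenser's x) by 36 mm, 113 mm above the worktop at rest; it lies 60 mm behind the lever's pivot (pivot 110 mm high) and goes down about 33 mm at joint 0.6.
- lever_big (a joint): Rocking lever of the lane with the larger sweet, rad: 0 at rest (gate shut), 0.65 fully pressed (stop). A spring returns it; pressing at the plate takes about 2 to 8 N. The larger sweet passes under the gate from about 0.45 on.
- plate_small (a point): The same point on the other, equal lever, of the lane with the SMALLER sweet, 64 mm beside it. Not to be pressed.
- lever_small (a joint): Rocking lever of the lane with the smaller sweet, rad, 0 at rest; to be left alone.
- sweet_big_center (a point): Centre of the larger red-brown ball-shaped sweet, 34 mm in diameter, resting behind the wire gate of its lane.
- sweet_small_center (a point): Centre of the smaller red-brown ball-shaped sweet, 20 mm in diameter, behind the gate of the other lane.
- jar_coffee: Bystander: glass jar with a red lid, 81 mm wide, 163 high; origin at the centre of its underside.
- tin_tea: Bystander: round tin, 76 mm wide, 58 high; origin at the centre of its underside.
- teaspoon: Bystander: metal teaspoon, 130 mm long, lying flat; origin at the centre of its underside.
- marker: Bystander: marker pen, 135 mm long, lying flat; origin at the centre of its underside.
- tape_roll: Bystander: roll of tape lying flat, 104 mm wide, 25 high; origin at the centre of its underside.
- mug_low: Bystander: low cream mug, 68 mm high; origin at the centre of its underside.
- scissors: Bystander: scissors lying flat, 199 mm long; origin at the centre of its underside.
There are look-alikes about, which are no part of the job. Leave any grey or turquoise look-alike of the part that bears sweet_big_center alone.

How it is judged:
On the way, in this order (a step that is already met when the one before it is completed fails the run):
1. the tray stands centred in front of the dispenser, under the spouts (y of tray in the frame of dispenser between -0.035 and 0.035 m and x of tray in the frame of dispenser between -0.13 and -0.075 m), for 0.2 s.
2. the lever of the larger sweet's lane is pressed down so that its gate is lifted, with the tray in place (all of step 1 and value of joint lever_big above 0.4 rad), for 0.1 s.
At the end, for the whole second after the job is handed in: The larger sweet lies on the floor of the tray, the tray stands flat and at rest within 35 mm of the dispenser's middle sideways and 75 to 130 mm in front of its origin, both levers are back at rest (under 0.06 rad) and the smaller sweet is still in its lane (within 20 mm) (all of step 1 and x of sweet_big_center in the frame of tray between -0.065 and 0.065 m and y of sweet_big_center in the frame of tray between -0.085 and 0.085 m and z of sweet_big_center in the frame of tray below 0.03 m and value of joint each of lever_big, lever_small below 0.06 rad and distance of sweet_small_center from where it was at the start of the episode below 0.02 m and height (world z) of tray below 0.006 m and angle between tray's own z axis and vertical below 0.05 rad and linear speed of tray below 0.02 m/s); the robot touches nothing.
It fails at once if the tray was lifted or tipped (height (world z) of tray above 0.015 m or angle between tray's own z axis and vertical above 0.2 rad).
It fails at once if the other lever was pressed or the smaller sweet got out (value of joint lever_small above 0.2 rad or distance of sweet_small_center from where it was at the start of the episode above 0.03 m).
It fails at once if a sweet was touched by the robot (contact force between any of the fingers, the arm and sweet_big above 0.3 N or contact force between any of the fingers, the arm and sweet_small above 0.3 N).
It fails at once if a bystander was disturbed (distance of any of jar_coffee, tin_tea, teaspoon, marker, tape_roll, mug_low, scissors from where it was at the start of the episode above 0.03 m).
It also fails if it takes over 51 s, if anything falls off the work surface, if the arm or the gripper's body presses on something with over 40 N, if the wrist force passes 120 N, or if a joint passes its speed limit or range.

## Working session

There is one attempt and no reset: what is moved stays moved. The work goes in short steps, Python scripts to look and compute and a shell command to move; the robot and the scene stay as the last step left them, time stands still between calls to the robot, and variables do not carry over. Pictures are saved under pics/ and viewed, at most 10 in all, crops included, and the job is handed in when it is done.

```bash
mkdir -p pics
cat > h.py <<'E'
import numpy as np, cv2
from bench import robot, optics
from scipy.spatial.transform import Rotation as Ro
def snap(n):
    s=robot.observe(); p,d=optics.grab_frame(n); m=optics.camera_model(n)
    if 'R' in m: R=np.array(m['R']);t=np.array(m['t']); T=np.eye(4);T[:3,:3]=R.T;T[:3,3]=-R.T@t
    else:
        W=np.eye(4);W[:3,:3]=Ro.from_rotvec(s['orientation']).as_matrix();W[:3,3]=s['ee_pos'];T=W@np.array(m['T_tool_cam'])
    K=np.array([m[k] for k in('fx','fy','cx','cy')])
    np.savez('last_%s.npz'%n,p=p,d=d,T=T,K=K)
    cv2.imwrite('pics/%s_%.2f.png'%(n,s['time']),p[:,:,::-1]); return p,d,T,K
def load(n): z=np.load('last_%s.npz'%n); return z['p'],z['d'],z['T'],z['K']
def ray(v,u,T,K): pass
def pt(D,u,v):
    p,d,T,K=D; w=d[max(0,v-1):v+2,max(0,u-1):u+2]; w=w[w>0]; z=np.median(w) if w.size else np.nan
    return (T@[(u-K[2])/K[0]*z,(v-K[3])/K[1]*z,z,1])[:3].round(4)
def cloud(D):
    p,d,T,K=D; v,u=np.mgrid[:480,:640]
    c=np.stack([(u-K[2])/K[0]*d,(v-K[3])/K[1]*d,d],-1)@T[:3,:3].T+T[:3,3]; c[d<=0]=np.nan; return c
E
python3 - <<'E'
from h import *
s=robot.observe();print(s['time'],s['orientation'],s['ee_pos'],robot.hold_point_z)
for n in('scene','side'): snap(n)
E
ls pics
```

```text
0.0 [-0.51251045 -3.09905849  0.00336103] [0.21705236 0.63839215 0.22999192] 0.0187
scene_0.00.png
side_0.05.png
```

View pics/scene_0.00.png

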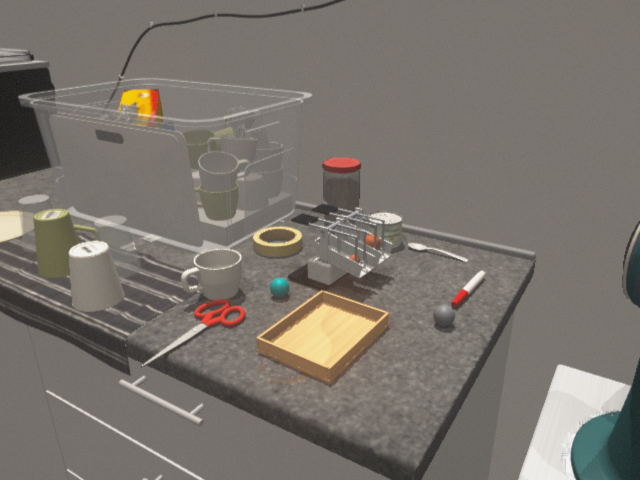

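View pics/side_0.05.png

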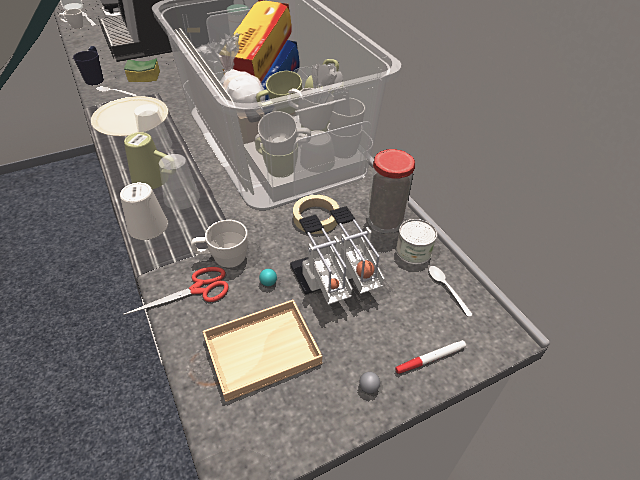

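The candidates for the larger sweet, in side-image pixels, are the red-brown ball in the right lane (366,268), the red-brown ball in the left lane (334,284), the turquoise ball (268,277) and the grey ball (370,383). I choose (366,268). I'll check that in a crop and measure it.

Run:
```python
from h import *
D=load('side');S=load('scene')
cv2.imwrite('pics/crop1.png',cv2.resize(D[0][180:330,270:470,::-1],None,fx=4,fy=4,interpolation=cv2.INTER_CUBIC))
for n,u,v in [('sbig',366,268),('ssmall',334,284),('plL',312,222),('plR',343,213),('jar',393,163),('tin',417,232),('mug',228,232),('traymid',262,348),('tL',205,333),('tT',292,305),('tR',320,353),('tB',224,394),('grey',370,383),('turq',268,277),('tape',317,212),('sciss',210,283),('marker',431,357)]: print(n,pt(D,u,v))
c=cloud(D); p=D[0].astype(int)
# tray rim fit: points 15-30mm in region
m=(c[...,2]>.018)&(c[...,2]<.032); r=np.zeros_like(m); r[295:400,195:330]=1; m&=r
m[:, :]&=(p[...,0]-p[...,2]>25)
q=c[m][:,:2].astype(np.float32); print(len(q),cv2.minAreaRect(q), cv2.boxPoints(cv2.minAreaRect(q)))
hsv=cv2.cvtColor(D[0],cv2.COLOR_RGB2HSV)
for n,(u0,u1,v0,v1) in {'L':(295,327,212,235),'R':(329,358,203,225)}.items():
    sub=(D[0][v0:v1,u0:u1].max(-1)<70); cc=c[v0:v1,u0:u1][sub]; cc=cc[(cc[:,2]>.09)]
    print(n,len(cc),np.median(cc,0),cc.min(0),cc.max(0), cv2.minAreaRect(cc[:,:2].astype(np.float32)))
```

```text
sbig [ 0.4946 -0.2578  0.0787]
ssmall [ 0.4974 -0.1946  0.0645]
plL [ 0.6124 -0.2073  0.1134]
plR [ 0.6094 -0.2715  0.113 ]
jar [ 0.646  -0.4004  0.1638]
tin [ 0.5494 -0.4114  0.055 ]
mug [ 0.7343 -0.0755  0.0367]
traymid [ 0.4691 -0.0406  0.0039]
tL [0.5305 0.0391 0.0209]
tT [ 0.5231 -0.1225  0.0144]
tR [ 0.405  -0.1207  0.0234]
tB [0.4065 0.0467 0.0235]
grey [ 0.3175 -0.1654  0.0302]
turq [ 0.5924 -0.1046  0.0299]
tape [ 7.457e-01 -2.848e-01 -2.000e-04]
sciss [ 0.6488 -0.0049  0.0041]
marker [ 0.3189 -0.2883  0.0145]
1088 ((0.4668147563934326, -0.03912724554538727), (0.17007604241371155, 0.1321496218442917), 87.50015258789062) [[ 0.39709374 -0.12120237]
 [ 0.5291176  -0.1269663 ]
 [ 0.53653574  0.04294788]
 [ 0.40451193  0.04871181]]
L 288 [ 0.60961613 -0.20322536  0.11320101] [ 0.5910705  -0.22201365  0.10625897] [ 0.63060533 -0.18519562  0.11639607] ((0.6104647517204285, -0.2040991187095642), (0.03556930273771286, 0.039152003824710846), 85.67491149902344)
R 274 [ 0.60489561 -0.2666721   0.11310656] [ 0.58656693 -0.28713733  0.10774511] [ 0.62882568 -0.24970405  0.11634268] ((0.6073273420333862, -0.26765912771224976), (0.03604409843683243, 0.0407773032784462), 85.66043853759766)
```

View pics/crop1.png

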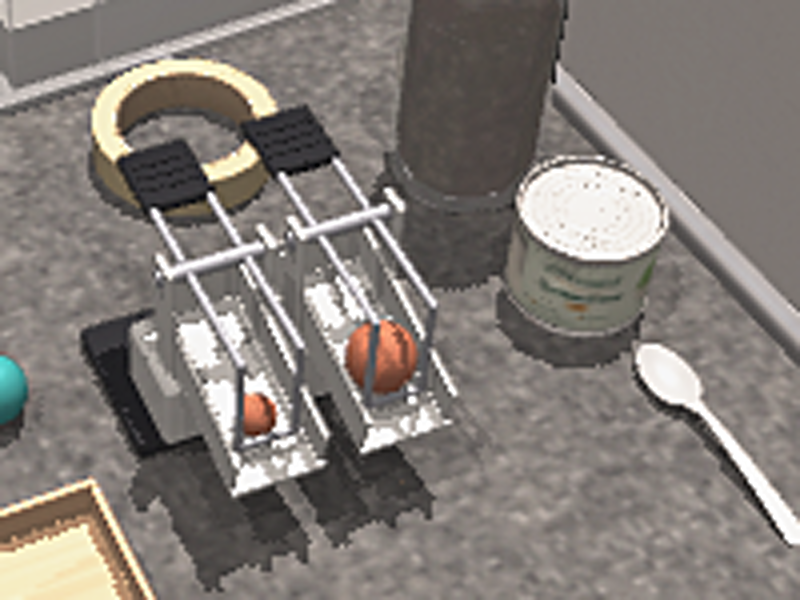

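The crop shows the larger sweet in the right lane at crop (380,357), behind its gate. Its press plate is at crop (290,140), which is side (343,213). The small sweet is in the left lane. In world coordinates the dispenser origin is about (0.549, -0.233) with yaw about -0.05, and the tray sits at dispenser (-0.092, 0.19) with yaw -0.044. Both lie within the given ranges. First I turn the tool so that tool x is dispenser y and tool y is dispenser x.

```bash
python3 -m creep '[{"wz":1,"claw":-0.1},{"wz":1,"claw":-0.1},{"wz":1,"claw":-0.1},{"wz":1,"claw":-0.1},{"wz":1,"claw":-0.1},{"wz":1,"claw":-0.1},{"wz":1,"claw":-0.1},{"wz":1,"claw":-0.1}]'; python3 -m creep '[{"wz":1,"claw":-0.1},{"wz":1,"claw":-0.1},{"wz":1,"claw":-0.1},{"wz":1,"claw":-0.1},{"wz":0.35,"claw":-0.1},{"claw":-0.1}]'; python3 -c "
from h import *
s=robot.observe();print(s['joints']);print(Ro.from_rotvec(s['orientation']).as_matrix().round(3))"
```

```text
[ 1.20610709e+00  2.64674324e-01  1.60525914e+00 -2.25577592e-05
  1.27369481e+00 -3.69025698e-02]
[[-0.947  0.322 -0.001]
 [ 0.322  0.947 -0.002]
 [ 0.    -0.002 -1.   ]]invalid input
invalid input
```

```bash
python3 -m creep '[{"dx":0,"dy":0,"dz":0,"wx":0,"wy":0,"wz":1,"claw":-0.1}]'; python3 -m creep --help | head -20
```

```text
time: 0.2
ee_pos: [0.2171, 0.6386, 0.2303]
orientation: [-0.677, -3.067, 0.003]
contact_force: [0.2, -0.6, -0.8]
grip_width: 0.0732
gripper_force: 0.0invalid input: not JSON, or not a number
```

All keys are required. I continue the turn, with 11.35 rows left.

```bash
python3 -m creep '[{"dx":0,"dy":0,"dz":0,"wx":0,"wy":0,"wz":1,"claw":-0.1},{"dx":0,"dy":0,"dz":0,"wx":0,"wy":0,"wz":1,"claw":-0.1},{"dx":0,"dy":0,"dz":0,"wx":0,"wy":0,"wz":1,"claw":-0.1},{"dx":0,"dy":0,"dz":0,"wx":0,"wy":0,"wz":1,"claw":-0.1},{"dx":0,"dy":0,"dz":0,"wx":0,"wy":0,"wz":1,"claw":-0.1},{"dx":0,"dy":0,"dz":0,"wx":0,"wy":0,"wz":1,"claw":-0.1},{"dx":0,"dy":0,"dz":0,"wx":0,"wy":0,"wz":1,"claw":-0.1}]' >/dev/null; python3 -m creep '[{"dx":0,"dy":0,"dz":0,"wx":0,"wy":0,"wz":1,"claw":-0.1},{"dx":0,"dy":0,"dz":0,"wx":0,"wy":0,"wz":1,"claw":-0.1},{"dx":0,"dy":0,"dz":0,"wx":0,"wy":0,"wz":1,"claw":-0.1},{"dx":0,"dy":0,"dz":0,"wx":0,"wy":0,"wz":1,"claw":-0.1},{"dx":0,"dy":0,"dz":0,"wx":0,"wy":0,"wz":0.35,"claw":-0.1},{"dx":0,"dy":0,"dz":0,"wx":0,"wy":0,"wz":0,"claw":-0.1}]'; python3 -c "
from h import *
s=robot.observe();print(s['joints']);print(Ro.from_rotvec(s['orientation']).as_matrix().round(3))"
```

```text
time: 1.5
ee_pos: [0.2172, 0.6386, 0.2305]
orientation: [2.276, 2.164, -0.002]
contact_force: [-0.3, 0.1, -0.2]
grip_width: 0.0383
gripper_force: 0.0
[ 1.20604701e+00  2.64373262e-01  1.60477995e+00 -1.59961782e-06
  1.27372854e+00  1.25639713e+00]
[[ 0.05   0.999 -0.   ]
 [ 0.999 -0.05  -0.001]
 [-0.001 -0.    -1.   ]]
```

```bash
python3 -m creep '[{"dx":-0.81,"dy":0.42,"dz":0,"wx":0,"wy":0,"wz":0,"claw":-0.1},{"dx":-0.81,"dy":0.42,"dz":0,"wx":0,"wy":0,"wz":0,"claw":-0.1},{"dx":-0.81,"dy":0.42,"dz":0,"wx":0,"wy":0,"wz":0,"claw":-0.1},{"dx":-0.81,"dy":0.42,"dz":0,"wx":0,"wy":0,"wz":0,"claw":-0.1},{"dx":-0.81,"dy":0.42,"dz":0,"wx":0,"wy":0,"wz":0,"claw":-0.1},{"dx":-0.81,"dy":0.42,"dz":0,"wx":0,"wy":0,"wz":0,"claw":-0.1},{"dx":-0.81,"dy":0.42,"dz":0,"wx":0,"wy":0,"wz":0,"claw":-0.1}]' >/dev/null; python3 -m creep '[{"dx":-0.81,"dy":0.42,"dz":0,"wx":0,"wy":0,"wz":0,"claw":-0.1},{"dx":-0.81,"dy":0.42,"dz":0,"wx":0,"wy":0,"wz":0,"claw":-0.1},{"dx":-0.81,"dy":0.42,"dz":0,"wx":0,"wy":0,"wz":0,"claw":-0.1},{"dx":-0.81,"dy":0.42,"dz":0,"wx":0,"wy":0,"wz":0,"claw":-0.1},{"dx":-0.81,"dy":0.42,"dz":0,"wx":0,"wy":0,"wz":0,"claw":-0.1},{"dx":-0.81,"dy":0.42,"dz":0,"wx":0,"wy":0,"wz":0,"claw":-0.1},{"dx":0,"dy":0,"dz":0,"wx":0,"wy":0,"wz":0,"claw":-0.1}]'; python3 -c "
from h import *
D=snap('wrist');s=robot.observe();print(s['time'],s['joints'])
c=cloud(D);z=c[...,2]
for lo,hi in((-.01,.01),(.01,.04),(.04,.12)):
  m=(z>lo)&(z<hi);print(lo,m.sum(),np.nanmin(c[m],0) if m.any() else '',np.nanmax(c[m],0) if m.any() else '')"; ls -t pics|head -1
```

```text
time: 2.9
ee_pos: [0.4652, 0.0949, 0.2313]
orientation: [2.28, 2.158, -0.001]
contact_force: [-0.7, 0.6, 0.8]
grip_width: 0.0385
gripper_force: 0.0
2.95 [ 1.53870272e-01 -1.22970511e-01  2.01690143e+00 -1.92763809e-04
  1.24797088e+00  2.08546377e-01]
-0.01 106365 [ 0.10927262 -0.22461073 -0.00999337] [0.78108972 0.16037882 0.00999898]
0.01 8769 [ 0.40009684 -0.21217684  0.01000056] [0.73900489 0.04995081 0.03999841]
0.04 3556 [ 0.66042329 -0.10129313  0.04002268] [0.7376748  0.00654879 0.06975047]
wrist_2.90.png
```

```bash
python3 -c "
from h import *
print(np.array(optics.camera_model('wrist')['T_tool_cam']).round(3))"; python3 -m creep '[{"dx":0,"dy":0,"dz":0.75,"wx":0,"wy":0,"wz":0,"claw":-0.1},{"dx":0,"dy":0,"dz":0.75,"wx":0,"wy":0,"wz":0,"claw":-0.1},{"dx":0,"dy":0,"dz":0.75,"wx":0,"wy":0,"wz":0,"claw":-0.1},{"dx":0,"dy":0,"dz":0.75,"wx":0,"wy":0,"wz":0,"claw":-0.1},{"dx":0,"dy":0,"dz":0.75,"wx":0,"wy":0,"wz":0,"claw":-0.1},{"dx":0,"dy":0,"dz":0.5,"wx":0,"wy":0,"wz":0,"claw":-0.1},{"dx":0,"dy":0,"dz":0.2,"wx":0,"wy":0,"wz":0,"claw":-0.1},{"dx":0,"dy":0,"dz":0,"wx":0,"wy":0,"wz":0,"claw":-0.1}]'
```

```text
[[-0.    -0.962 -0.274  0.069]
 [ 1.    -0.     0.     0.001]
 [-0.    -0.274  0.962 -0.143]
 [ 0.     0.     0.     1.   ]]
time: 3.75
ee_pos: [0.4617, 0.1002, 0.0074]
orientation: [-2.273, -2.165, 0.005]
contact_force: [-0.8, 0.1, -0.3]
grip_width: 0.0387
gripper_force: 0.0
```

```bash
python3 -m creep '[{"dx":-0.3,"dy":0.2,"dz":0,"wx":0,"wy":0,"wz":0,"claw":-0.1},{"dx":-0.3,"dy":0,"dz":0,"wx":0,"wy":0,"wz":0,"claw":-0.1},{"dx":-0.3,"dy":0,"dz":0,"wx":0,"wy":0,"wz":0,"claw":-0.1},{"dx":-0.3,"dy":0,"dz":0,"wx":0,"wy":0,"wz":0,"claw":-0.1},{"dx":-0.3,"dy":0,"dz":0,"wx":0,"wy":0,"wz":0,"claw":-0.1},{"dx":-0.3,"dy":0,"dz":0,"wx":0,"wy":0,"wz":0,"claw":-0.1},{"dx":-0.3,"dy":0,"dz":0,"wx":0,"wy":0,"wz":0,"claw":-0.1},{"dx":-0.3,"dy":0,"dz":0,"wx":0,"wy":0,"wz":0,"claw":-0.1}]';python3 -m creep '[{"dx":-0.3,"dy":0,"dz":0,"wx":0,"wy":0,"wz":0,"claw":-0.1},{"dx":-0.3,"dy":0,"dz":0,"wx":0,"wy":0,"wz":0,"claw":-0.1},{"dx":-0.3,"dy":0,"dz":0,"wx":0,"wy":0,"wz":0,"claw":-0.1},{"dx":-0.3,"dy":0,"dz":0,"wx":0,"wy":0,"wz":0,"claw":-0.1},{"dx":-0.3,"dy":0,"dz":0,"wx":0,"wy":0,"wz":0,"claw":-0.1},{"dx":-0.2,"dy":0,"dz":0,"wx":0,"wy":0,"wz":0,"claw":-0.1},{"dx":0,"dy":0,"dz":0,"wx":0,"wy":0,"wz":0,"claw":-0.1}]'
python3 -c "
from h import *
D=snap('side')"; ls -t pics|head -1
```

```text
time: 4.55
ee_pos: [0.4695, -0.0208, 0.0111]
orientation: [2.274, 2.164, 0.005]
contact_force: [0.3, 1.6, -0.9]
grip_width: 0.0385
gripper_force: 0.8
time: 5.25
ee_pos: [0.4649, -0.1068, 0.0105]
orientation: [2.275, 2.162, 0.003]
contact_force: [0.5, -0.3, 0.5]
grip_width: 0.0386
gripper_force: 0.0
side_5.25.png
```

View pics/side_5.25.png

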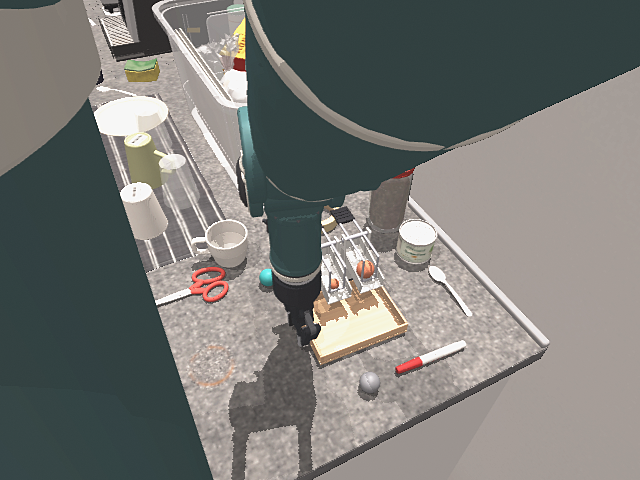

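Run:
```python
from h import *
D=load('side');c=cloud(D);p=D[0].astype(int)
m=(c[...,2]>.018)&(c[...,2]<.03)&(p[...,0]-p[...,2]>25)&(c[...,0]<.54)&(c[...,0]>.35)&(c[...,1]>-.35)&(c[...,1]<-.05)
q=c[m][:,:2].astype(np.float32);r=cv2.minAreaRect(q);print(len(q),r,cv2.boxPoints(r))
```

```text
429 ((0.4563882052898407, -0.20501327514648438), (0.1712266206741333, 0.13063634932041168), 86.80408477783203) [[ 0.38639867 -0.2868519 ]
 [ 0.5168318  -0.29413494]
 [ 0.52637774 -0.12317464]
 [ 0.3959446  -0.11589161]]
```

The tray now stands under the spouts at side (355,325), in dispenser coordinates about (-0.094, +0.023). It needs about 20 mm more, after which I back off and rise.

```bash
python3 -m creep '[{"dx":-0.15,"dy":0,"dz":0,"wx":0,"wy":0,"wz":0,"claw":-0.1},{"dx":-0.15,"dy":0,"dz":0,"wx":0,"wy":0,"wz":0,"claw":-0.1},{"dx":-0.13,"dy":0,"dz":0,"wx":0,"wy":0,"wz":0,"claw":-0.1},{"dx":0,"dy":0,"dz":0,"wx":0,"wy":0,"wz":0,"claw":-0.1}]';python3 -m creep '[{"dx":0.3,"dy":0,"dz":0,"wx":0,"wy":0,"wz":0,"claw":-0.1},{"dx":0.6,"dy":0,"dz":0,"wx":0,"wy":0,"wz":0,"claw":-1},{"dx":0.1,"dy":0,"dz":-0.6,"wx":0,"wy":0,"wz":0,"claw":-1},{"dx":0,"dy":0,"dz":-0.8,"wx":0,"wy":0,"wz":0,"claw":-1},{"dx":0,"dy":0,"dz":-0.8,"wx":0,"wy":0,"wz":0,"claw":-1},{"dx":0,"dy":0,"dz":-0.8,"wx":0,"wy":0,"wz":0,"claw":-1},{"dx":0,"dy":0,"dz":-0.8,"wx":0,"wy":0,"wz":0,"claw":-1},{"dx":0,"dy":0,"dz":-0.2,"wx":0,"wy":0,"wz":0,"claw":-1}]'
python3 - <<'E'
from h import *
D=snap('side');c=cloud(D);p=D[0].astype(int)
m=(c[...,2]>.018)&(c[...,2]<.03)&(p[...,0]-p[...,2]>25)&(c[...,0]<.54)&(c[...,0]>.35)&(c[...,1]>-.35)&(c[...,1]<-.05)
q=c[m][:,:2].astype(np.float32);r=cv2.minAreaRect(q);print(len(q),r)
E
```

```text
time: 5.7
ee_pos: [0.4621, -0.1281, 0.0088]
orientation: [2.276, 2.164, -0.001]
contact_force: [0.8, -0.2, 0.2]
grip_width: 0.0387
gripper_force: 0.0
time: 6.5
ee_pos: [0.4675, -0.0785, 0.214]
orientation: [2.271, 2.159, 0.006]
contact_force: [0.9, -0.7, -0.7]
grip_width: 0.0003
gripper_force: 0.0
663 ((0.4557455778121948, -0.22508545219898224), (0.171062633395195, 0.13309745490550995), 86.86091613769531)
```

```bash
python3 -m creep '[{"dx":-0.6,"dy":0.5,"dz":0,"wx":0,"wy":0,"wz":0,"claw":-1},{"dx":-0.6,"dy":0.5,"dz":0,"wx":0,"wy":0,"wz":0,"claw":-1},{"dx":-0.6,"dy":0.5,"dz":0,"wx":0,"wy":0,"wz":0,"claw":-1},{"dx":-0.6,"dy":0.5,"dz":0,"wx":0,"wy":0,"wz":0,"claw":-1},{"dx":-0.6,"dy":0.5,"dz":0,"wx":0,"wy":0,"wz":0,"claw":-1},{"dx":-0.6,"dy":0.48,"dz":0,"wx":0,"wy":0,"wz":0,"claw":-1},{"dx":0,"dy":0,"dz":0,"wx":0,"wy":0,"wz":0,"claw":-1},{"dx":0,"dy":0,"dz":0,"wx":0,"wy":0,"wz":0,"claw":-1}]'
python3 - <<'E'
from h import *
D=snap('wrist');c=cloud(D);z=c[...,2]
m=(z>.1)&(z<.12)&(D[0].max(-1)<75)
for lo,hi in((-.3,-.236),(-.236,-.17)):
    k=m&(c[...,1]>lo)&(c[...,1]<hi)&(c[...,0]>.57); q=c[k]; print(len(q), np.median(q,0) if len(q) else '', cv2.minAreaRect(q[:,:2].astype(np.float32)) if len(q)>3 else '')
E
ls -t pics|head -1
```

```text
time: 7.35
ee_pos: [0.6032, -0.2648, 0.2057]
orientation: [-2.275, -2.16, 0.003]
contact_force: [0.7, -0.1, -0.1]
grip_width: -0.0002
gripper_force: 0.0
3043 [ 0.60462581 -0.26799463  0.11318501] ((0.6094146370887756, -0.2674163579940796), (0.03586791455745697, 0.039637476205825806), 86.13455200195312)
3570 [ 0.60800137 -0.20224162  0.11319403] ((0.6137953996658325, -0.2038741409778595), (0.035881638526916504, 0.04003763571381569), 86.53325653076172)
wrist_7.35.png
```

The plate from close by is at (0.609, -0.2675, 0.113), and the TCP is 6 mm short in x. I press down to about z 0.08.

```bash
python3 -m creep '[{"dx":-0.05,"dy":0.12,"dz":0.6,"wx":0,"wy":0,"wz":0,"claw":-1},{"dx":0,"dy":0,"dz":0.6,"wx":0,"wy":0,"wz":0,"claw":-1},{"dx":0,"dy":0,"dz":0.5,"wx":0,"wy":0,"wz":0,"claw":-1},{"dx":0,"dy":0,"dz":0.2,"wx":0,"wy":0,"wz":0,"claw":-1},{"dx":0,"dy":0,"dz":0.2,"wx":0,"wy":0,"wz":0,"claw":-1},{"dx":0,"dy":0,"dz":0.2,"wx":0,"wy":0,"wz":0,"claw":-1},{"dx":0,"dy":0,"dz":0.2,"wx":0,"wy":0,"wz":0,"claw":-1},{"dx":0,"dy":0,"dz":0,"wx":0,"wy":0,"wz":0,"claw":-1}]'
python3 -c "
from h import *
snap('side')"; ls -t pics|head -1
```

```text
time: 8.2
ee_pos: [0.6112, -0.2678, 0.0842]
orientation: [2.275, 2.163, 0.001]
contact_force: [1.1, -0.5, 3.6]
grip_width: -0.0003
gripper_force: 2.0
side_8.20.png
```

```bash
python3 -m creep '[{"dx":0,"dy":0,"dz":0.06,"wx":0,"wy":0,"wz":0,"claw":-1},{"dx":0,"dy":0,"dz":0,"wx":0,"wy":0,"wz":0,"claw":-1},{"dx":0,"dy":0,"dz":0,"wx":0,"wy":0,"wz":0,"claw":-1},{"dx":0,"dy":0,"dz":0,"wx":0,"wy":0,"wz":0,"claw":-1},{"dx":0,"dy":0,"dz":0,"wx":0,"wy":0,"wz":0,"claw":-1},{"dx":0,"dy":0,"dz":0,"wx":0,"wy":0,"wz":0,"claw":-1}]'
python3 -c "
from h import *
snap('side')
D=load('side');cv2.imwrite('pics/crop2.png',cv2.resize(D[0][180:380,270:470,::-1],None,fx=3,fy=3))"
```

```text
time: 8.85
ee_pos: [0.6109, -0.2678, 0.0812]
orientation: [2.275, 2.164, 0.001]
contact_force: [2.2, -1.7, 2.8]
grip_width: -0.0002
gripper_force: 2.2
```

View pics/crop2.png

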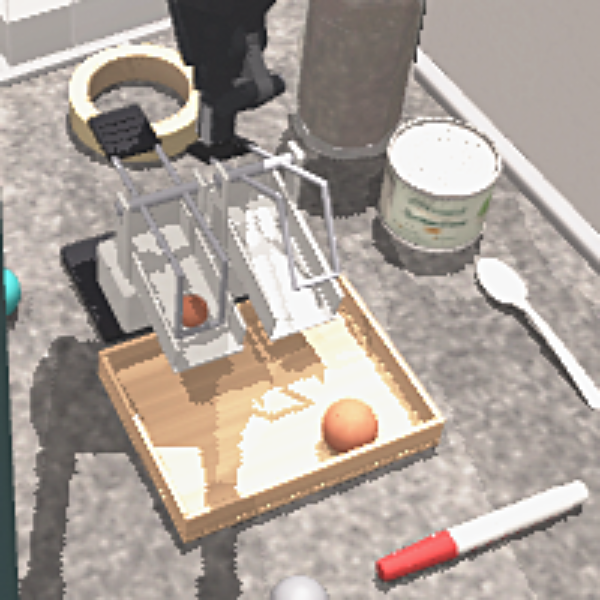

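The gate is lifted, the large sweet lies in the tray at crop (350,425), and the small one is still shut in its lane. I release the lever slowly and rise.

```bash
python3 -m creep '[{"dx":0,"dy":0,"dz":-0.2,"wx":0,"wy":0,"wz":0,"claw":-1},{"dx":0,"dy":0,"dz":-0.2,"wx":0,"wy":0,"wz":0,"claw":-1},{"dx":0,"dy":0,"dz":-0.2,"wx":0,"wy":0,"wz":0,"claw":-1},{"dx":0,"dy":0,"dz":-0.2,"wx":0,"wy":0,"wz":0,"claw":-1},{"dx":0,"dy":0,"dz":-0.6,"wx":0,"wy":0,"wz":0,"claw":-1},{"dx":0,"dy":0,"dz":-0.7,"wx":0,"wy":0,"wz":0,"claw":-1},{"dx":0,"dy":0,"dz":-0.5,"wx":0,"wy":0,"wz":0,"claw":-1},{"dx":0,"dy":0,"dz":0,"wx":0,"wy":0,"wz":0,"claw":-1}]'
python3 -m creep '[{"dx":0,"dy":0,"dz":0,"wx":0,"wy":0,"wz":0,"claw":-1},{"dx":0,"dy":0,"dz":0,"wx":0,"wy":0,"wz":0,"claw":-1},{"dx":0,"dy":0,"dz":0,"wx":0,"wy":0,"wz":0,"claw":-1},{"dx":0,"dy":0,"dz":0,"wx":0,"wy":0,"wz":0,"claw":-1},{"dx":0,"dy":0,"dz":0,"wx":0,"wy":0,"wz":0,"claw":-1},{"dx":0,"dy":0,"dz":0,"wx":0,"wy":0,"wz":0,"claw":-1}]' >/dev/null
python3 - <<'E'
from h import *
D=snap('side');cv2.imwrite('pics/crop3.png',cv2.resize(D[0][180:380,270:470,::-1],None,fx=3,fy=3))
c=cloud(D);p=D[0].astype(int)
m=(c[...,2]>.018)&(c[...,2]<.027)&(p[...,0]-p[...,2]>25)&(c[...,0]<.54)&(c[...,0]>.35)&(c[...,1]>-.35)&(c[...,1]<-.05)
print(cv2.minAreaRect(c[m][:,:2].astype(np.float32)))
D=snap('wrist');c=cloud(D);z=c[...,2]
m=(z>.07)&(z<.13)&(D[0].max(-1)<75)&(c[...,0]>.57)
for lo,hi in((-.3,-.236),(-.236,-.17)):
    q=c[m&(c[...,1]>lo)&(c[...,1]<hi)];print(len(q),np.median(q,0))
E
```

```text
time: 9.7
ee_pos: [0.6117, -0.2683, 0.216]
orientation: [2.272, 2.161, 0.003]
contact_force: [0.4, 0.0, 1.4]
grip_width: -0.0003
gripper_force: 0.0
((0.4558561146259308, -0.22505804896354675), (0.1708790808916092, 0.131818488240242), 86.9540786743164)
3152 [ 0.60555003 -0.26779963  0.11322092]
3872 [ 0.60971936 -0.20276348  0.11323675]
```

View pics/crop3.png

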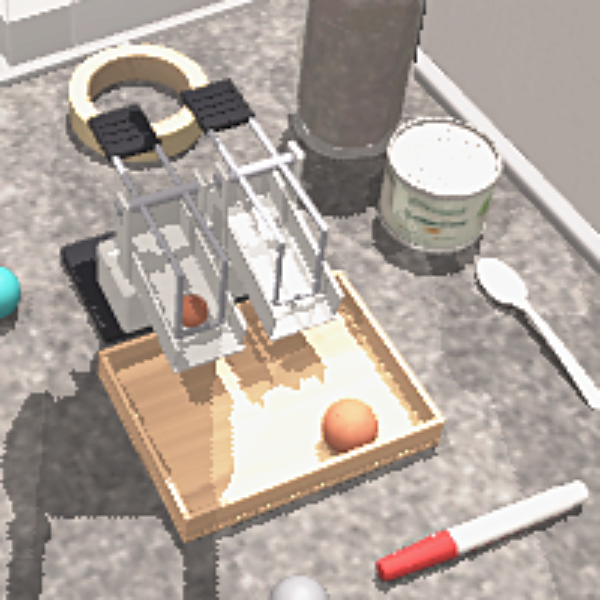

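Both levers are back at 113 mm, the gate is shut, the sweet is in the tray at crop (350,425), and the tray is centred.

```bash
python3 -c "
from bench import robot
print(robot.sign_off())"
```

```text
the job is handed in; nothing more can be done
None
```

The job is handed in: the tray stands centred under the spouts (about 3 mm off sideways) with the larger sweet in it, both levers are back at rest, and the smaller sweet is still shut in its lane; sign-off returned no verdict.

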